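Release and raise a tilting examination board

TASK

A glazed tile lies on a tilting examination board and is to be raised for viewing. With a fingertip push the board's orange safety catch across to its stop at the green dot, then press the two green release keys down together, one under each fingertip, and keep both down until the board has swung up by itself to its stop at full tilt; then let go of the keys and draw back. Only push and press: do not touch the board or the tile, do not pick anything up, and leave the pots, the loupe and the tape roll standing where they are.

Things in the scene. Friction and masses are not known exactly. Their poses are not given: they have to be found in the camera images.
- stand: Fixed grey metal stand, 305 x 300 mm, walls 74 mm high. Origin: centre, at table height; x away from the operator's side, y left, z up. At its near side a flat control ledge, 50 mm above the table, spans x = -165 to -77, y = -150 to 150 mm; on it the keys (x -125, y +28 and -28 mm) and to their right the catch tab (x -125, y -128 mm when locked). Behind it the board, hinged along x = -75, z = 80 mm.
- key_left_top (a point): Centre of the top face of the left release key: round, green, 26 mm in diameter, its top 12 mm above the ledge (62 mm above the table) when up. Its z axis points up, x and y as the stand's. The two keys stand 56 mm apart, centre to centre, along the stand's y.
- key_right_top (a point): The same for the right release key.
- key_left (a joint): How far the left key is down, in m: 0 up, 0.006 fully down. Sprung: 1.4 N starts it, 3.8 N holds it fully down (each key). Each key draws its own lock pin out of a toothed sector below the board; past 0.004 that pin is clear. One pin alone holds the board, so both keys must be down at once. While the catch is locked the keys go down no more than about 2 mm.
- key_right (a joint): The same for the right key.
- catch_tab (a point): Centre of the top of the safety catch's tab: an orange block with three black ribs on the ledge, 22 mm along the stand's x, 12 mm along its y, its top 18 mm above the ledge. It slides in a slot along the stand's y; its axes are the stand's.
- catch (a joint): Travel of the safety catch in m along the stand's +y, towards the keys: about 0 locked (beside the red dot, the outer end), 0.025 at its stop, free (beside the green dot). It slides with 2 N of friction and stays where it is left; the keys are free past 0.016.
- tilt (a joint): Tilt of the board in rad: 0 flat on the stand, 1.0 at its upper stop (57 degrees). Damped springs raise it by themselves while both keys are down, in about 6 s; if a key comes up early it stops at the next tooth (one each 0.2 rad). It is locked again when the keys come up. It turns about its edge next to the ledge, so it swings up and away from anything above the keys.
- board: White board, 210 x 262 x 12 mm, with a wooden lip and, fixed on it, a blue and white tile 150 mm square and two black clips. Origin on its hinge line, at mid width; x runs up the board to its far edge 212 mm away, z out of its face.
- sample_pot: Small white lidded pot, 27 mm wide and 33 mm high, loose on the left end of the ledge. Origin at the centre of its base. Bystander.
- loupe: Red folding loupe, 36 x 52 x 14 mm, lying loose on the table left of the stand. Origin at the centre of its underside. Bystander.
- tape: White roll of paper tape, 62 mm wide and 48 mm high, loose on the table right of the stand, beside the catch. Origin at the centre of its base. Bystander.
- pot_mid: White lidded pot, 36 mm wide and 42 mm high, loose on the table left of the stand. Origin at the centre of its base. Bystander.
- pot_tall: White lidded pot, 32 mm wide and 62 mm high, loose on the table left of the stand. Origin at the centre of its base. Bystander.

How it is judged (in metres and radians):
On the way, in this order (a step that is already met when the one before it is completed fails the run):
1. the safety catch is pushed over to free while the board still lies flat (value of joint catch above 0.02 m and value of joint tilt below 0.1 rad), for 0.1 s.
2. both keys are down together while the board is still low (value of joint each of key_left, key_right above 0.003 m and value of joint tilt below 0.4 rad), for 0.2 s.
3. both keys are still held down when the board comes up to its stop (value of joint each of key_left, key_right above 0.003 m and value of joint tilt above 0.95 rad), for 0.1 s.
At the end, for the whole second after the job is handed in: The board stands at its upper stop (tilt over 0.95 rad of 1.0), the safety catch is at the free end (over 20 mm of 25), both keys are up again (less than 2 mm down), and the pots, loupe and tape roll stand upright within 20 mm of where they were (value of joint tilt above 0.95 rad and value of joint catch above 0.02 m and value of joint each of key_left, key_right below 0.002 m and distance of each of sample_pot, loupe, tape, pot_mid, pot_tall from where it was at the start of the episode below 0.02 m and angle between each of sample_pot, loupe, tape, pot_mid, pot_tall's own z axis and vertical below 0.2 rad); the robot touches nothing.
It fails at once if the robot touches the board, the tile or the clips (contact force between any of the fingers, the arm and board above 1 N).
It fails at once if a bystander is lifted, tipped over or shifted by more than 20 mm (distance of any of sample_pot, loupe, tape, pot_mid, pot_tall from where it was at the start of the episode above 0.02 m or angle between any of sample_pot, loupe, tape, pot_mid, pot_tall's own z axis and vertical above 0.5 rad).
It also fails if it takes over 48 s, if anything falls off the work surface, if the arm or the gripper's body presses on something with over 40 N, if the wrist force passes 120 N, or if a joint passes its speed limit or range.

ROBOT

A 6-joint arm with a two-finger parallel gripper is mounted at the origin on a cart in front of the work surface, level with it; the furniture and walls round the work are solid. World frame = base frame: x ahead of the robot, y to its left, z up, the work surface at z = 0. Lengths are in m, angles in degrees, forces in N, time in s.
With the tool pointing down it reaches from about 0.4 to 0.825 m from the base axis. Payload 7 kg.
Tool frame: the origin (TCP) lies midway between the tips of the shut fingers; the grasp point (between the pads) lies 19 mm behind it; z points along the fingers, y is the line along which they close (so a half turn about z gives the same grasp; the last joint's range is limited). The gripper opens to 88 mm and grips with 3 to 60 N. Pads are 19 mm wide; open, the fingers measure 130 mm over their backs; the gripper's body (78 mm by 193 mm) begins 47 mm behind the grasp point.
Start: joints at [-59.868, 20.546, 0.682, 0, -70.136, -16.507], TCP at [0.159, -0.656, 0.227] pointing down, gripper open.
Joint ranges: [-176.03, 176.03], [-82.01, 121.73], [-58.28, 71.71], [-173.87, 95.51], [-174.79, -0.11], [-173.66, 173.66]. Speed limits (degrees/s): [136.94, 136.94, 172.46, 180, 180, 180].

INTERFACE

Orientations are given as [roll, pitch, yaw] about the fixed x, y, z axes, in that order (R = Rz(yaw) Ry(pitch) Rx(roll)).
In Python, from plant import r gives the robot as it stands.
- The arm moves only by the tool drive_tool, never from a script. Its argument "commands" is a list of rows, each an object of numbers: "hand": the closure, from 0 (fully open) to 1 (shut); "tx", "ty", "tz": the shift along the world's x, y, z scaled (see below); "turn": the turn about the world's z scaled (see below). A call has 1 to 10 rows; each row is the pose to reach, as a shift and turn from the pose commanded when the call began; what a row does not reach only later rows make up. The controller multiplies each number of a shift by 0.6 m and each number of a turn by 90 degrees. A row lasts 1/10 s, in which the tool goes at most 50 mm and 8.59 degrees, less where a joint would pass 70% of its speed; a pose out of reach is approached as far as the arm can. A call with a number of a shift or a turn outside -1 to 1 is refused whole. A call with a gripper value outside its range is refused whole. The fingers move at their own pace and stop on an object; "grip_force" is the grip in N (left out, the last holds). Time passes only in rows, so rows that repeat a pose let the fingers close. It gives the time, the measured TCP pose, the force, the opening and the grip force at its end, in the units of the state.
- r.get_state(): the state, without advancing time (a new reading comes with each control period).
- r.capture(name): name is "side" or "top" or "wrist"; returns a dict with "frame" (384x512x3 uint8, red, green, blue), "fx", "fy", "cx", "cy" (pixels), "D" ([k1, k2, p1, p2, k3] as OpenCV has them; the pictures are not rectified), "world_from_camera" (4x4, takes a point from camera to world coordinates); the wrist camera has in their place "T_tool_cam" (4x4, takes a point from camera to tool coordinates, whose origin is the TCP and whose axes are the flange's). Camera axes: x right, y down, z forward; pixel columns grow to the right and rows downward; lengths in m; the calibration is good to about 2 mm. A picture is of the moment at which its call begins: read the wrist's pose just before it. There is no depth.
- r.close_job(): hands the job in; it is judged then, once.
Trained networks look in the newest picture that a camera, given by its name, has taken for a name from the list of things; names that differ only in an ending like _2 or _b are one class to them, and where a whole thing is asked for, a point or a joint stands for the part that bears it (a point fixed in the world has none). Each returns a list of dicts, best first, with "score" (0 to 1); they miss things now and then, are a little off and sometimes report something else, mostly with a low value. They report only what shows in the picture. A call takes as long as a camera call.
- r.trace(label, camera): "pixels" (384x512 bool, what is visible of it) and "extent" ([left, top, right, bottom] in pixels, round what is visible of it).
The state is a dict: "time_s": time; "joints": joint angles; "qd": joint speeds; "joint_torque": joint torques, N m; "tcp_pos": TCP position; "eef_rot": TCP orientation; "contact_force": force on the tool from outside, world axes, zero at the start; "moment": the same for the moment, N m; "gripper_width": finger opening in m; "gripper_force": force on a finger pad.
Only numpy, scipy, OpenCV 4.12 (cv2) and the standard library are available. Lean on these libraries where they do the work, as an engineer would, in place of code of your own. Each camera call takes 0.05 s, during which the arm holds its last target. There are 200 camera calls.

## Working session

There is one attempt and no reset: what is moved stays moved. The work goes in short steps, Python scripts to look and compute and a tool call to move; the robot and the scene stay as the last step left them, time stands still between calls to the robot, and variables do not carry over. Pictures are saved under pics/ and viewed, at most 10 in all, crops included, and the job is handed in when it is done.

Besides the shell and the picture viewer there is one more tool, called after "Emit:" by a JSON object that holds its "api" and its "payload", one argument or row to a line. drive_tool: Moves the arm, as the interface text tells. Its arguments: {"type":"object","properties":{"commands":{"type":"array"},"grip_force":{"type":"number"}},"required":["commands"]}

```bash
mkdir -p pics
cat > h.py <<'E'
from plant import r
import numpy as np, cv2
def cap(n):
    c=r.capture(n); cv2.imwrite
    return c
def K(c): return np.array([[c['fx'],0,c['cx']],[0,c['fy'],c['cy']],[0,0,1.]])
def onplane(c,uv,z,T=None):
    T=np.array(c['world_from_camera']) if T is None else T
    p=cv2.undistortPoints(np.array([[uv]],float),K(c),np.array(c['D'],float))[0,0]
    d=T[:3,:3]@np.array([p[0],p[1],1]); o=T[:3,3]
    return o+d*(z-o[2])/d[2]
def ray(c,uv):
    T=np.array(c['world_from_camera'])
    p=cv2.undistortPoints(np.array([[uv]],float),K(c),np.array(c['D'],float))[0,0]
    d=T[:3,:3]@np.array([p[0],p[1],1]); return T[:3,3],d/np.linalg.norm(d)
def tri(rs):
    A=sum(np.eye(3)-np.outer(d,d) for o,d in rs); b=sum((np.eye(3)-np.outer(d,d))@o for o,d in rs)
    return np.linalg.solve(A,b)
E
python3 - <<'E'
from h import *
s=r.get_state();print(s['time_s'],s['tcp_pos'],s['eef_rot'],s['gripper_width'])
for n in('top','side'):
    c=r.capture(n);cv2.imwrite(f'pics/{n}0.png',c['frame'][:,:,::-1])
    print(n,np.array(c['world_from_camera'])[:3,3])
    for l in('key_left_top','key_right_top','catch_tab','tape','sample_pot','board'):
        for x in r.trace(l,n)[:3]:
            m=x['pixels'];v,u=np.nonzero(m);print(l,round(x['score'],2),x['extent'],u.mean().round(1),v.mean().round(1))
E
```

```text
0.0 [ 0.15886701 -0.65552833  0.22562234] [ 1.79904217e+02 -7.33071941e-03 -1.66382826e+02] 0.0878215612136742
top [ 0.4456873  -0.16159662  0.91359517]
key_left_top 0.5 [265.2, 219.7, 272.5, 232.6] 268.2 225.1
key_right_top 0.43 [289.5, 223.7, 296.9, 237.6] 292.2 228.6
catch_tab 0.49 [224.1, 211.2, 233.1, 225.5] 227.3 219.7
tape 0.86 [355.8, 224.0, 389.2, 250.4] 373.2 235.3
sample_pot 0.4 [222.2, 213.3, 235.3, 228.3] 227.2 219.4
board 0.94 [228.3, 103.7, 354.8, 211.7] 291.2 159.4
side [0.37425519 0.5034967  0.58566544]
key_left_top 0.4 [284.1, 199.0, 291.9, 209.0] 288.1 204.6
key_right_top 0.58 [290.6, 188.6, 300.4, 198.4] 295.5 192.5
catch_tab 0.62 [285.2, 196.9, 292.5, 206.1] 288.3 204.9
catch_tab 0.4 [301.4, 169.4, 311.0, 175.3] 307.3 172.9
tape 0.61 [301.9, 155.0, 324.9, 173.1] 312.0 163.4
sample_pot 0.69 [268.7, 216.8, 282.7, 234.7] 275.0 224.9
```

Run:
```python
import cv2,numpy as np
a=cv2.imread('pics/top0.png')[90:270,190:420];b=cv2.imread('pics/side0.png')[60:260,200:400]
a=cv2.resize(a,(790,618))[:600];b=cv2.resize(b,(600,600),interpolation=2)
cv2.imwrite('pics/t.png',a);cv2.imwrite('pics/s.png',b)
```

```text
(no output)
```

View pics/t.png

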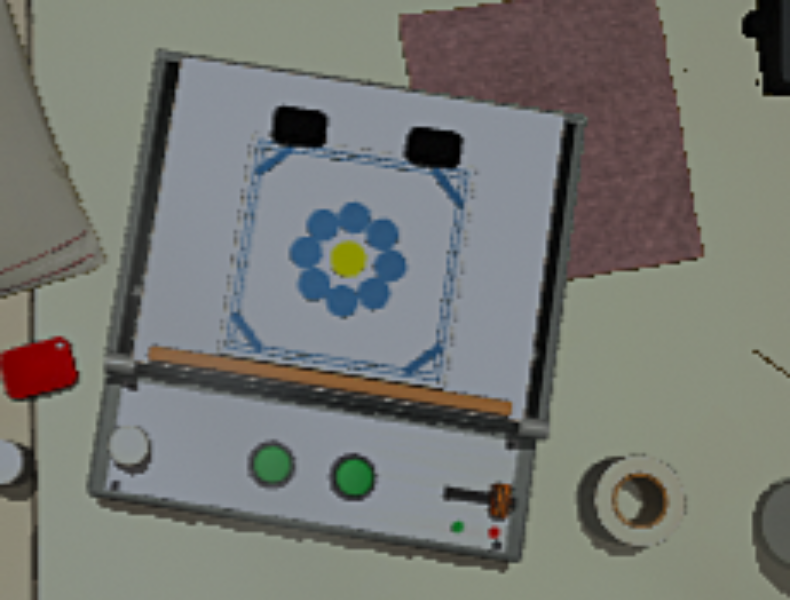

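View pics/s.png

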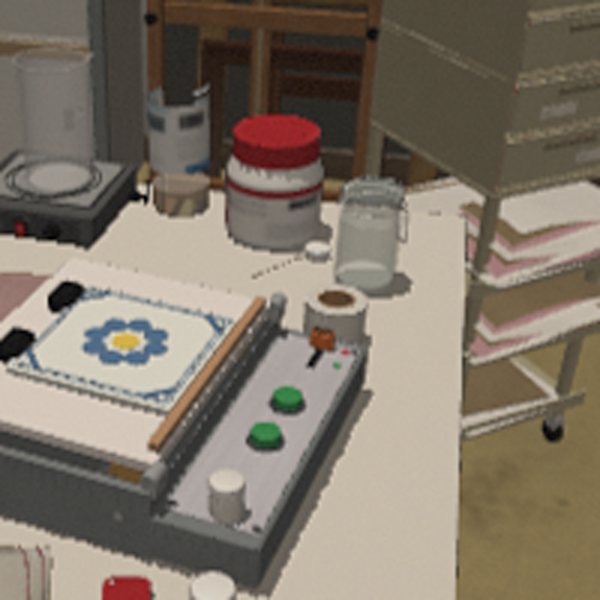

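The top view shows both keys near px (269,225) and (293,229), and the catch at the red dot near (336,236), beside the tape roll. In the side view the keys are near (289,204) and (296,193), and the catch is near (307,173). Next I'll refine these by colour and triangulate.

```bash
cat >> h.py <<'E'
def blob(c,uv,kind,rad=9):
    f=c['frame'];h=cv2.cvtColor(f,cv2.COLOR_RGB2HSV);H,S,V=[h[:,:,i].astype(int) for i in range(3)]
    m=(H>45)&(H<85)&(S>110)&(V>60) if kind=='g' else (H>4)&(H<20)&(S>110)&(V>50)
    vv,uu=np.mgrid[:384,:512]; m&=(np.hypot(uu-uv[0],vv-uv[1])<rad)
    v,u=np.nonzero(m); return np.array([u.mean(),v.mean()]),len(u),(u.min(),v.min(),u.max(),v.max())
E
python3 - <<'E'
from h import *
t=r.capture('top');s=r.capture('side')
P={}
for n,a,b,k,z in(('L',(269,225),(289,204),'g',.062),('R',(293,229),(296,193),'g',.062),('C',(336,236),(307,173),'o',.068)):
    A=blob(t,a,k);B=blob(s,b,k);print(n,A,B)
    p=tri([ray(t,A[0]),ray(s,B[0])]);print(' tri',p.round(4),'top@z',onplane(t,A[0],z).round(4),'side@z',onplane(s,B[0],z).round(4))
    P[n]=onplane(t,A[0],z)
d=P['L']-P['R'];print('LR',np.linalg.norm(d[:2]),'yaw',np.degrees(np.arctan2(d[1],d[0]))-90)
d=P['L']-P['C'];print('LC',np.linalg.norm(d[:2]),'yaw',np.degrees(np.arctan2(d[1],d[0]))-90)
for l in('tape','sample_pot'):
  x=r.trace(l,'top')
  for y in x: v,u=np.nonzero(y['pixels']);print(l,y['score'],onplane(t,(u.mean(),v.mean()),.048 if l=='tape' else .083))
w=r.capture('wrist');print(np.array(w['T_tool_cam']).round(4), w['fx'])
print(r.get_state()['joints'])
E
```

```text
L (array([268.65060241, 224.65060241]), 83, (np.int64(264), np.int64(220), np.int64(273), np.int64(229))) (array([288.14754098, 204.54098361]), 61, (np.int64(284), np.int64(201), np.int64(292), np.int64(208)))
 tri [ 0.4625 -0.1905  0.053 ] top@z [ 0.463  -0.1901  0.062 ] side@z [ 0.4603 -0.1789  0.062 ]
R (array([292.55172414, 228.47126437]), 87, (np.int64(288), np.int64(224), np.int64(297), np.int64(233))) (array([295.22641509, 192.28301887]), 53, (np.int64(291), np.int64(189), np.int64(299), np.int64(196)))
 tri [ 0.4526 -0.2459  0.0534] top@z [ 0.4527 -0.245   0.062 ] side@z [ 0.451  -0.2338  0.062 ]
C (array([335.775, 235.375]), 40, (np.int64(333), np.int64(231), np.int64(338), np.int64(240))) (array([307.1875    , 172.85416667]), 48, (np.int64(303), np.int64(170), np.int64(311), np.int64(176)))
 tri [ 0.4337 -0.3458  0.0539] top@z [ 0.4343 -0.3428  0.068 ] side@z [ 0.4317 -0.3234  0.068 ]
LR 0.05582151373459052 yaw -10.577798311588182
LC 0.15532867075084686 yaw -10.634506057954553
tape 0.83 [ 0.43093155 -0.43497903  0.048     ]
[[-5.000e-04 -9.657e-01 -2.596e-01  7.050e-02]
 [ 1.000e+00 -4.000e-04 -4.000e-04 -1.000e-03]
 [ 3.000e-04 -2.596e-01  9.657e-01 -1.580e-01]
 [ 0.000e+00  0.000e+00  0.000e+00  1.000e+00]] 311.90872234996465
[-5.98667962e+01  2.05453773e+01  6.80737260e-01  1.61050795e-05
 -7.01379202e+01 -1.65082532e+01]
```

Emit:
{"api": "drive_tool", "payload": {
  "commands": [
    {"hand": 1, "tx": 0.1, "ty": 0.1, "tz": 0.08, "turn": -0.05},
    {"hand": 1, "tx": 0.46, "ty": 0.58, "tz": 0.08, "turn": -0.27},
    {"hand": 1, "tx": 0.46, "ty": 0.58, "tz": 0.08, "turn": -0.27},
    {"hand": 1, "tx": 0.46, "ty": 0.58, "tz": 0.08, "turn": -0.27},
    {"hand": 1, "tx": 0.46, "ty": 0.58, "tz": 0.08, "turn": -0.27},
    {"hand": 1, "tx": 0.46, "ty": 0.58, "tz": 0.08, "turn": -0.27},
    {"hand": 1, "tx": 0.46, "ty": 0.58, "tz": 0.08, "turn": -0.27},
    {"hand": 1, "tx": 0.46, "ty": 0.58, "tz": 0.08, "turn": -0.27},
    {"hand": 1, "tx": 0.46, "ty": 0.58, "tz": 0.08, "turn": -0.27},
    {"hand": 1, "tx": 0.46, "ty": 0.58, "tz": 0.08, "turn": -0.27}
  ],
  "grip_force": 10
}}

```text
time_s: 1.95
tcp_pos: [0.4378, -0.3047, 0.2753]
eef_rot: [180.0, 0.1, 169.6]
contact_force: [-0.1, 0.0, -0.1]
gripper_width: 0.0131
gripper_force: 0.0
```

Emit:
{"api": "drive_tool", "payload": {
  "commands": [
    {"hand": 1, "tx": 0, "ty": 0, "tz": 0, "turn": 0},
    {"hand": 1, "tx": 0, "ty": 0, "tz": 0, "turn": 0},
    {"hand": 1, "tx": 0, "ty": 0, "tz": 0, "turn": 0}
  ]
}}

```text
time_s: 2.25
tcp_pos: [0.4342, -0.3089, 0.2744]
eef_rot: [-180.0, -0.0, 169.2]
contact_force: [0.3, -0.2, 0.7]
gripper_width: 0.0007
gripper_force: 0.0
```

```bash
cat >> h.py <<'E'
from scipy.spatial.transform import Rotation as Ro
def wcap():
    s=r.get_state();c=r.capture('wrist');T=np.eye(4);T[:3,:3]=Ro.from_euler('xyz',s['eef_rot'],degrees=True).as_matrix();T[:3,3]=s['tcp_pos']
    c['world_from_camera']=T@np.array(c['T_tool_cam']);return c,s
E
python3 - <<'E'
from h import *
c,s=wcap();print(s['time_s'],s['tcp_pos'],s['eef_rot'],s['gripper_width'],s['contact_force'])
cv2.imwrite('pics/w1.png',c['frame'][:,:,::-1])
for l in('key_left_top','key_right_top','catch_tab','tape'):
  for x in r.trace(l,'wrist')[:3]:
    v,u=np.nonzero(x['pixels']);print(l,round(x['score'],2),x['extent'],u.mean().round(1),v.mean().round(1),onplane(c,(u.mean(),v.mean()),.062))
E
```

```text
2.25 [ 0.43417983 -0.30888587  0.27444301] [-1.79997577e+02 -1.82326878e-02  1.69240703e+02] 0.0006728918032448929 [ 0.28803646 -0.2052832   0.66570705]
key_left_top 0.83 [343.9, 163.6, 362.7, 182.3] 351.1 171.4 [ 0.46047642 -0.19197012  0.062     ]
key_right_top 0.91 [293.8, 162.9, 320.3, 183.1] 306.2 171.6 [ 0.450512   -0.24616941  0.062     ]
catch_tab 0.75 [220.7, 158.4, 228.6, 185.4] 224.9 172.5 [ 0.43321961 -0.34316037  0.062     ]
tape 0.59 [126.8, 158.0, 183.4, 204.8] 153.9 179.3 [ 0.42512932 -0.43061117  0.062     ]
```

View pics/w1.png

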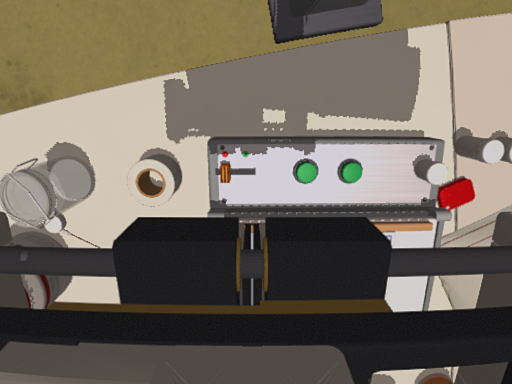

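The wrist view shows the catch at px (225,172) beside the red dot, the keys at (306,172) and (351,171), and the tape roll at (154,180). I'll triangulate once more with wrist and top.

Run:
```python
from h import *
w,st=wcap();t=r.capture('top');s=r.capture('side')
P={}
for n,a,b,d,k,z in(('L',(269,225),(289,204),(351,171),'g',.062),('R',(293,229),(296,193),(306,172),'g',.062),('C',(336,236),(307,173),(225,172),'o',.068)):
    try: A=ray(t,blob(t,a,k)[0]);
    except Exception: A=None
    W=blob(w,d,k,14);S=blob(s,b,k)
    rs=[ray(w,W[0]),ray(s,S[0])]
    print(n,W[1:],'w+s',tri(rs).round(4),'w@z',onplane(w,W[0],z).round(4),'all',None if A is None else tri(rs+[A]).round(4), 'w+t',None if A is None else tri([rs[0],A]).round(4))
    P[n]=onplane(w,W[0],z)
d=P['L']-P['C'];print(np.linalg.norm(d[:2]),np.degrees(np.arctan2(d[1],d[0]))-90)
```

```text
L (323, (np.int64(342), np.int64(162), np.int64(361), np.int64(181))) w+s [ 0.4622 -0.1893  0.0544] w@z [ 0.4611 -0.1915  0.062 ] all None w+t None
R (331, (np.int64(296), np.int64(162), np.int64(316), np.int64(182))) w+s [ 0.4526 -0.245   0.0539] w@z [ 0.4511 -0.2461  0.062 ] all None w+t None
C (166, (np.int64(219), np.int64(164), np.int64(230), np.int64(182))) w+s [ 0.4341 -0.3438  0.0555] w@z [ 0.4328 -0.3423  0.068 ] all None w+t None
0.15348555178419052 -10.6303130493812h.py:23: RuntimeWarning: Mean of empty slice.
  v,u=np.nonzero(m); return np.array([u.mean(),v.mean()]),len(u),(u.min(),v.min(),u.max(),v.max())
  ret = ret.dtype.type(ret / rcount)
```

Emit:
{"api": "drive_tool", "payload": {
  "commands": [
    {"hand": 1, "tx": -0.012, "ty": -0.112, "tz": 0},
    {"hand": 1, "tx": -0.012, "ty": -0.112, "tz": 0},
    {"hand": 1, "tx": -0.012, "ty": -0.112, "tz": -0.28},
    {"hand": 1, "tx": -0.012, "ty": -0.112, "tz": -0.28},
    {"hand": 1, "tx": -0.012, "ty": -0.112, "tz": -0.28},
    {"hand": 1, "tx": -0.012, "ty": -0.112, "tz": -0.28},
    {"hand": 1, "tx": -0.012, "ty": -0.112, "tz": -0.31},
    {"hand": 1, "tx": -0.012, "ty": -0.112, "tz": -0.31},
    {"hand": 1, "tx": -0.012, "ty": -0.112, "tz": -0.31}
  ]
}}

```text
invalid input
```

Run:
```python
from h import *
c,s=wcap();print(s['time_s'],s['tcp_pos'],s['eef_rot'],s['gripper_width'],s['contact_force'])
f=c['frame'][:,:,::-1]
b=r.capture('side')['frame'][120:240,240:360,::-1]
cv2.imwrite('pics/w2.png',np.hstack([f[100:350,130:380].repeat(1,0),cv2.resize(b,(250,250),interpolation=2)]).repeat(1,0))
```

```text
2.65 [ 0.43475858 -0.30830018  0.27454088] [-1.79999769e+02 -3.36693746e-03  1.69288093e+02] 0.0005056474207254002 [0.74224614 0.15452235 0.33364006]
```

View pics/w2.png

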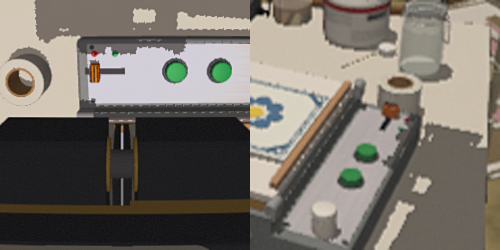

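The call was refused because the turn field was missing, so nothing moved: the picture shows the catch still at its red dot. I'll resend it with every field.

Emit:
{"api": "drive_tool", "payload": {
  "commands": [
    {"hand": 1, "tx": -0.012, "ty": -0.112, "tz": 0, "turn": 0},
    {"hand": 1, "tx": -0.012, "ty": -0.112, "tz": 0, "turn": 0},
    {"hand": 1, "tx": -0.012, "ty": -0.112, "tz": -0.28, "turn": 0},
    {"hand": 1, "tx": -0.012, "ty": -0.112, "tz": -0.28, "turn": 0},
    {"hand": 1, "tx": -0.012, "ty": -0.112, "tz": -0.28, "turn": 0},
    {"hand": 1, "tx": -0.012, "ty": -0.112, "tz": -0.28, "turn": 0},
    {"hand": 1, "tx": -0.012, "ty": -0.112, "tz": -0.31, "turn": 0},
    {"hand": 1, "tx": -0.012, "ty": -0.112, "tz": -0.31, "turn": 0},
    {"hand": 1, "tx": -0.012, "ty": -0.112, "tz": -0.31, "turn": 0}
  ]
}}

```text
time_s: 3.65
tcp_pos: [0.428, -0.3753, 0.0889]
eef_rot: [-180.0, -0.0, 169.3]
contact_force: [0.6, -0.2, 1.1]
gripper_width: 0.0004
gripper_force: 0.0
```

Run:
```python
from h import *
c,s=wcap();print(s['time_s'],s['tcp_pos'],s['eef_rot'],s['gripper_width'],s['contact_force'])
f=c['frame'][:,:,::-1]
b=r.capture('side')['frame'][110:230,250:370,::-1]
cv2.imwrite('pics/w3.png',np.hstack([cv2.resize(f[100:300,170:370],(400,400)),cv2.resize(b,(400,400),interpolation=2)]))
```

```text
3.65 [ 0.42798344 -0.37532682  0.08885677] [-1.79989120e+02 -2.41491192e-02  1.69346331e+02] 0.0004127467545299948 [ 0.59629021 -0.19242674  1.05280542]
```

View pics/w3.png

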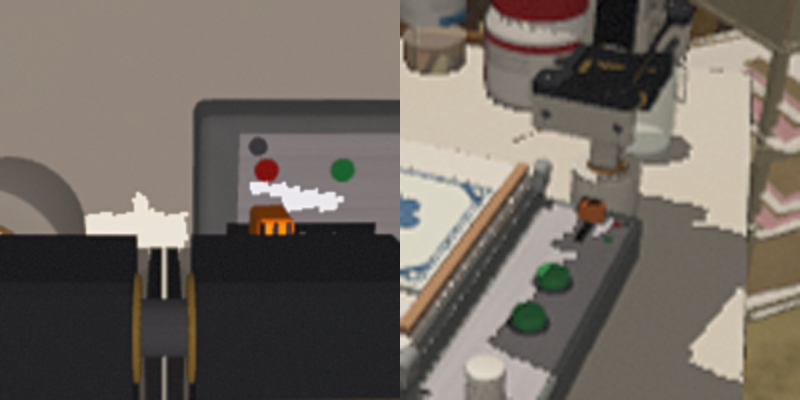

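The fingertips are just outboard of the catch tab, which is at about px (272,222) in the left half. They're clear of the tape roll. Going down.

Emit:
{"api": "drive_tool", "payload": {
  "commands": [
    {"hand": 1, "tx": 0, "ty": 0, "tz": -0.03, "turn": 0},
    {"hand": 1, "tx": 0, "ty": 0, "tz": -0.05, "turn": 0},
    {"hand": 1, "tx": 0, "ty": 0, "tz": -0.05, "turn": 0},
    {"hand": 1, "tx": 0, "ty": 0, "tz": -0.05, "turn": 0}
  ]
}}

```text
time_s: 4.15
tcp_pos: [0.4279, -0.3753, 0.059]
eef_rot: [-180.0, -0.0, 169.3]
contact_force: [1.4, -0.4, 0.4]
gripper_width: 0.0006
gripper_force: 0.0
```

Emit:
{"api": "drive_tool", "payload": {
  "commands": [
    {"hand": 1, "tx": 0.003, "ty": 0.014, "tz": 0, "turn": 0},
    {"hand": 1, "tx": 0.005, "ty": 0.028, "tz": 0, "turn": 0},
    {"hand": 1, "tx": 0.008, "ty": 0.042, "tz": 0, "turn": 0},
    {"hand": 1, "tx": 0.008, "ty": 0.042, "tz": 0, "turn": 0}
  ]
}}

```text
time_s: 4.55
tcp_pos: [0.433, -0.3488, 0.059]
eef_rot: [180.0, 0.0, 169.4]
contact_force: [0.6, -0.2, 0.7]
gripper_width: 0.0002
gripper_force: 0.0
```

Run:
```python
from h import *
s=r.capture('side')
B=blob(s,(307,171),'o',14);p=onplane(s,B[0],.055);print(B,p)
```

```text
(array([305.36170213, 175.95744681]), 47, (np.int64(302), np.int64(173), np.int64(309), np.int64(179))) [ 0.43611982 -0.32708626  0.055     ]
```

Emit:
{"api": "drive_tool", "payload": {
  "commands": [
    {"hand": 1, "tx": 0.002, "ty": 0.01, "tz": 0, "turn": 0},
    {"hand": 1, "tx": 0.003, "ty": 0.016, "tz": 0, "turn": 0},
    {"hand": 1, "tx": 0.003, "ty": 0.016, "tz": 0, "turn": 0}
  ]
}}

```text
time_s: 4.9
tcp_pos: [0.4344, -0.3399, 0.0586]
eef_rot: [180.0, -0.0, 169.3]
contact_force: [0.6, -0.5, -0.9]
gripper_width: 0.0003
gripper_force: 0.0
```

Run:
```python
from h import *
s=r.capture('side')
B=blob(s,(305,177),'o',14);p=onplane(s,B[0],.055);print(B,p)
```

```text
(array([304.5       , 177.39130435]), 46, (np.int64(301), np.int64(175), np.int64(308), np.int64(180))) [ 0.43753125 -0.31931161  0.055     ]
```

Emit:
{"api": "drive_tool", "payload": {
  "commands": [
    {"hand": 1, "tx": 0.0015, "ty": 0.008, "tz": 0, "turn": 0},
    {"hand": 1, "tx": 0.0015, "ty": 0.008, "tz": 0, "turn": 0},
    {"hand": 1, "tx": 0.0015, "ty": 0.008, "tz": 0, "turn": 0}
  ]
}}

```text
time_s: 5.25
tcp_pos: [0.4346, -0.3391, 0.0586]
eef_rot: [-179.8, -0.0, 169.4]
contact_force: [-4.2, -25.5, -7.2]
gripper_width: 0.0
gripper_force: 12.6
```

The catch is hard against its stop: the force jumped to 25 N and it moved about 25 mm. Backing off and going up.

Emit:
{"api": "drive_tool", "payload": {
  "commands": [
    {"hand": 1, "tx": -0.004, "ty": -0.025, "tz": 0, "turn": 0},
    {"hand": 1, "tx": -0.006, "ty": -0.04, "tz": 0, "turn": 0},
    {"hand": 1, "tx": -0.006, "ty": -0.04, "tz": 0.08, "turn": 0},
    {"hand": 0.57, "tx": -0.006, "ty": -0.04, "tz": 0.12, "turn": 0},
    {"hand": 0.57, "tx": -0.006, "ty": -0.04, "tz": 0.12, "turn": 0},
    {"hand": 0.57, "tx": -0.006, "ty": -0.04, "tz": 0.12, "turn": 0}
  ]
}}

```text
time_s: 5.85
tcp_pos: [0.4319, -0.3595, 0.131]
eef_rot: [180.0, 0.1, 169.3]
contact_force: [-0.5, 0.4, -1.0]
gripper_width: 0.0192
gripper_force: 0.0
```

Run:
```python
from h import *
s=r.capture('side');st=r.get_state();print(st['tcp_pos'],st['eef_rot'],st['gripper_width'],st['contact_force'])
B=blob(s,(304,178),'o',14);p=onplane(s,B[0],.055);print(B,p)
g=np.array([.457,-.2183]);print((g-st['tcp_pos'][:2])/.6)
```

```text
[ 0.43140575 -0.35928327  0.13014259] [ 1.79959916e+02 -1.69346503e-02  1.69304513e+02] 0.022879737896261264 [ 0.24122914 -0.67980046 -0.60653586]
(array([304.52083333, 177.125     ]), 48, (np.int64(301), np.int64(174), np.int64(308), np.int64(180))) [ 0.43764286 -0.32066144  0.055     ]
[0.04265708 0.23497212]
```

Emit:
{"api": "drive_tool", "payload": {
  "commands": [
    {"hand": 0.53, "tx": 0.042, "ty": 0.235, "tz": 0, "turn": 0},
    {"hand": 0.53, "tx": 0.042, "ty": 0.235, "tz": 0, "turn": 0},
    {"hand": 0.53, "tx": 0.042, "ty": 0.235, "tz": 0, "turn": 0},
    {"hand": 0.53, "tx": 0.042, "ty": 0.235, "tz": 0, "turn": 0},
    {"hand": 0.53, "tx": 0.042, "ty": 0.235, "tz": -0.07, "turn": 0},
    {"hand": 0.53, "tx": 0.042, "ty": 0.235, "tz": -0.09, "turn": 0},
    {"hand": 0.53, "tx": 0.042, "ty": 0.235, "tz": -0.09, "turn": 0},
    {"hand": 0.53, "tx": 0.042, "ty": 0.235, "tz": -0.09, "turn": 0}
  ]
}}

```text
time_s: 6.7
tcp_pos: [0.4568, -0.2191, 0.0766]
eef_rot: [-180.0, -0.1, 169.3]
contact_force: [-0.2, 0.2, 0.9]
gripper_width: 0.041
gripper_force: 0.0
```

Run:
```python
from h import *
c,s=wcap();print(s['time_s'],s['tcp_pos'],s['eef_rot'],s['gripper_width'],s['contact_force'])
f=c['frame'][:,:,::-1]
b=r.capture('side')['frame'][110:250,230:370,::-1]
cv2.imwrite('pics/w4.png',np.hstack([cv2.resize(f[100:300,150:350],(400,500)),cv2.resize(b,(400,500),interpolation=2)]))
```

```text
6.7 [ 0.4567711  -0.21913708  0.07664028] [-1.79970824e+02 -7.52445522e-02  1.69303582e+02] 0.040966026939235886 [-0.24910935  0.24275751  0.92506998]
```

View pics/w4.png

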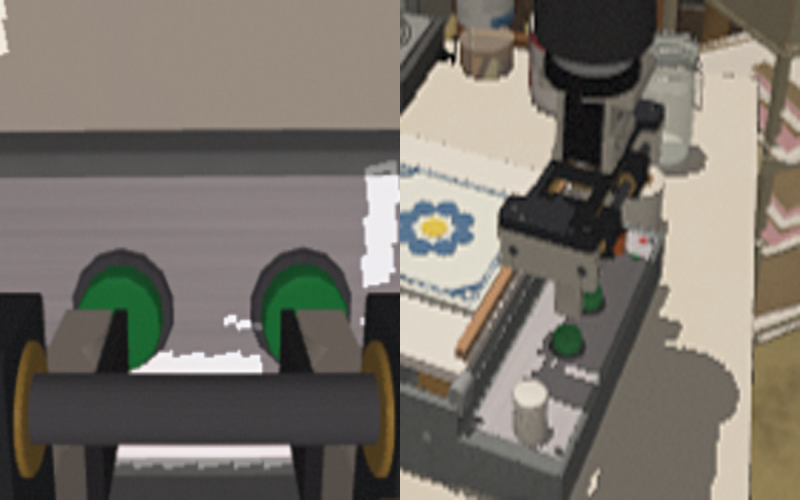

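Each fingertip is above its own key: the keys are at px (120,315) and (303,305) in the wrist crop, with the fingers over their near halves in view. Pressing now.

Emit:
{"api": "drive_tool", "payload": {
  "commands": [
    {"hand": 0.53, "tx": 0, "ty": 0, "tz": -0.02, "turn": 0},
    {"hand": 0.53, "tx": 0, "ty": 0, "tz": -0.028, "turn": 0},
    {"hand": 0.53, "tx": 0, "ty": 0, "tz": -0.036, "turn": 0},
    {"hand": 0.53, "tx": 0, "ty": 0, "tz": -0.036, "turn": 0}
  ]
}}

```text
time_s: 7.2
tcp_pos: [0.4575, -0.2189, 0.0562]
eef_rot: [-180.0, 0.1, 169.4]
contact_force: [-3.2, 1.8, 13.8]
gripper_width: 0.0415
gripper_force: 7.1
```

Emit:
{"api": "drive_tool", "payload": {
  "commands": [
    {"hand": 0.53, "tx": 0, "ty": 0, "tz": -0.001, "turn": 0},
    {"hand": 0.53, "tx": 0, "ty": 0, "tz": -0.001, "turn": 0},
    {"hand": 0.53, "tx": 0, "ty": 0, "tz": -0.001, "turn": 0},
    {"hand": 0.53, "tx": 0, "ty": 0, "tz": -0.001, "turn": 0},
    {"hand": 0.53, "tx": 0, "ty": 0, "tz": -0.001, "turn": 0},
    {"hand": 0.53, "tx": 0, "ty": 0, "tz": -0.001, "turn": 0},
    {"hand": 0.53, "tx": 0, "ty": 0, "tz": -0.001, "turn": 0},
    {"hand": 0.53, "tx": 0, "ty": 0, "tz": -0.001, "turn": 0},
    {"hand": 0.53, "tx": 0, "ty": 0, "tz": -0.001, "turn": 0},
    {"hand": 0.53, "tx": 0, "ty": 0, "tz": -0.001, "turn": 0}
  ]
}}

```text
time_s: 8.2
tcp_pos: [0.4576, -0.2189, 0.0562]
eef_rot: [-180.0, 0.1, 169.4]
contact_force: [-4.8, 4.2, 19.9]
gripper_width: 0.0411
gripper_force: 10.1
```

Emit:
{"api": "drive_tool", "payload": {
  "commands": [
    {"hand": 0.53, "tx": 0, "ty": 0, "tz": 0, "turn": 0},
    {"hand": 0.53, "tx": 0, "ty": 0, "tz": 0, "turn": 0},
    {"hand": 0.53, "tx": 0, "ty": 0, "tz": 0, "turn": 0},
    {"hand": 0.53, "tx": 0, "ty": 0, "tz": 0, "turn": 0},
    {"hand": 0.53, "tx": 0, "ty": 0, "tz": 0, "turn": 0},
    {"hand": 0.53, "tx": 0, "ty": 0, "tz": 0, "turn": 0},
    {"hand": 0.53, "tx": 0, "ty": 0, "tz": 0, "turn": 0},
    {"hand": 0.53, "tx": 0, "ty": 0, "tz": 0, "turn": 0},
    {"hand": 0.53, "tx": 0, "ty": 0, "tz": 0, "turn": 0},
    {"hand": 0.53, "tx": 0, "ty": 0, "tz": 0, "turn": 0}
  ]
}}

```text
time_s: 9.2
tcp_pos: [0.4576, -0.2189, 0.0562]
eef_rot: [-180.0, 0.1, 169.4]
contact_force: [-4.3, 3.5, 20.3]
gripper_width: 0.0414
gripper_force: 10.1
```

Run:
```python
from h import *
s=r.get_state();print(s['time_s'],s['tcp_pos'],s['contact_force'])
b=r.capture('side')['frame'][50:250,150:370,::-1]
cv2.imwrite('pics/s5.png',cv2.resize(b,(660,600),interpolation=2))
```

```text
9.2 [ 0.4575777  -0.2188741   0.05615476] [-4.32569647  3.53673455 20.27324388]
```

View pics/s5.png

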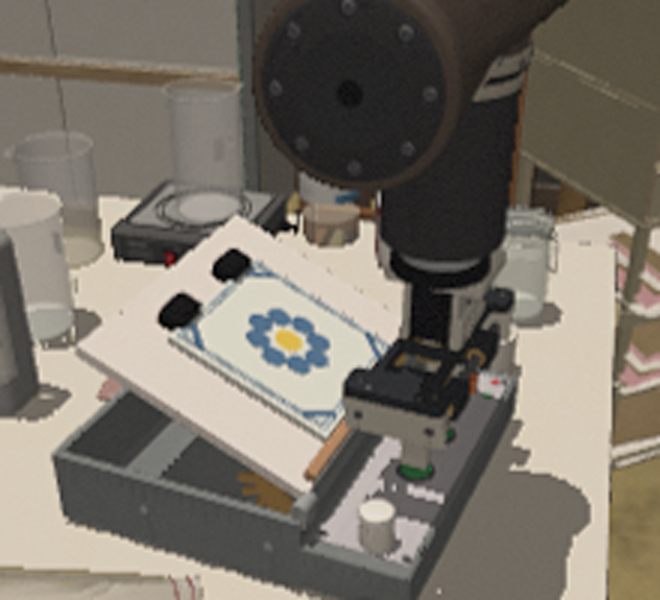

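The board is rising (about 30° by now) and both keys are down. Holding.

Emit:
{"api": "drive_tool", "payload": {
  "commands": [
    {"hand": 0.53, "tx": 0, "ty": 0, "tz": 0, "turn": 0},
    {"hand": 0.53, "tx": 0, "ty": 0, "tz": 0, "turn": 0},
    {"hand": 0.53, "tx": 0, "ty": 0, "tz": 0, "turn": 0},
    {"hand": 0.53, "tx": 0, "ty": 0, "tz": 0, "turn": 0},
    {"hand": 0.53, "tx": 0, "ty": 0, "tz": 0, "turn": 0},
    {"hand": 0.53, "tx": 0, "ty": 0, "tz": 0, "turn": 0},
    {"hand": 0.53, "tx": 0, "ty": 0, "tz": 0, "turn": 0},
    {"hand": 0.53, "tx": 0, "ty": 0, "tz": 0, "turn": 0},
    {"hand": 0.53, "tx": 0, "ty": 0, "tz": 0, "turn": 0},
    {"hand": 0.53, "tx": 0, "ty": 0, "tz": 0, "turn": 0}
  ]
}}

```text
time_s: 10.25
tcp_pos: [0.4576, -0.2189, 0.0561]
eef_rot: [-180.0, 0.1, 169.4]
contact_force: [-5.0, 3.7, 20.1]
gripper_width: 0.041
gripper_force: 10.1
```

Emit:
{"api": "drive_tool", "payload": {
  "commands": [
    {"hand": 0.53, "tx": 0, "ty": 0, "tz": 0, "turn": 0},
    {"hand": 0.53, "tx": 0, "ty": 0, "tz": 0, "turn": 0},
    {"hand": 0.53, "tx": 0, "ty": 0, "tz": 0, "turn": 0},
    {"hand": 0.53, "tx": 0, "ty": 0, "tz": 0, "turn": 0},
    {"hand": 0.53, "tx": 0, "ty": 0, "tz": 0, "turn": 0},
    {"hand": 0.53, "tx": 0, "ty": 0, "tz": 0, "turn": 0},
    {"hand": 0.53, "tx": 0, "ty": 0, "tz": 0, "turn": 0},
    {"hand": 0.53, "tx": 0, "ty": 0, "tz": 0, "turn": 0},
    {"hand": 0.53, "tx": 0, "ty": 0, "tz": 0, "turn": 0},
    {"hand": 0.53, "tx": 0, "ty": 0, "tz": 0, "turn": 0}
  ]
}}

```text
time_s: 11.25
tcp_pos: [0.4576, -0.2189, 0.0561]
eef_rot: [-180.0, 0.1, 169.4]
contact_force: [-4.6, 3.5, 19.7]
gripper_width: 0.0411
gripper_force: 10.1
```

Emit:
{"api": "drive_tool", "payload": {
  "commands": [
    {"hand": 0.53, "tx": 0, "ty": 0, "tz": 0, "turn": 0},
    {"hand": 0.53, "tx": 0, "ty": 0, "tz": 0, "turn": 0},
    {"hand": 0.53, "tx": 0, "ty": 0, "tz": 0, "turn": 0},
    {"hand": 0.53, "tx": 0, "ty": 0, "tz": 0, "turn": 0},
    {"hand": 0.53, "tx": 0, "ty": 0, "tz": 0, "turn": 0},
    {"hand": 0.53, "tx": 0, "ty": 0, "tz": 0, "turn": 0},
    {"hand": 0.53, "tx": 0, "ty": 0, "tz": 0, "turn": 0},
    {"hand": 0.53, "tx": 0, "ty": 0, "tz": 0, "turn": 0},
    {"hand": 0.53, "tx": 0, "ty": 0, "tz": 0, "turn": 0},
    {"hand": 0.53, "tx": 0, "ty": 0, "tz": 0, "turn": 0}
  ]
}}

```text
time_s: 12.25
tcp_pos: [0.4576, -0.2189, 0.0561]
eef_rot: [-180.0, 0.1, 169.4]
contact_force: [-4.6, 2.2, 20.1]
gripper_width: 0.0407
gripper_force: 10.1
```

Emit:
{"api": "drive_tool", "payload": {
  "commands": [
    {"hand": 0.53, "tx": 0, "ty": 0, "tz": 0, "turn": 0},
    {"hand": 0.53, "tx": 0, "ty": 0, "tz": 0, "turn": 0},
    {"hand": 0.53, "tx": 0, "ty": 0, "tz": 0, "turn": 0},
    {"hand": 0.53, "tx": 0, "ty": 0, "tz": 0, "turn": 0},
    {"hand": 0.53, "tx": 0, "ty": 0, "tz": 0, "turn": 0},
    {"hand": 0.53, "tx": 0, "ty": 0, "tz": 0, "turn": 0},
    {"hand": 0.53, "tx": 0, "ty": 0, "tz": 0, "turn": 0},
    {"hand": 0.53, "tx": 0, "ty": 0, "tz": 0, "turn": 0},
    {"hand": 0.53, "tx": 0, "ty": 0, "tz": 0, "turn": 0},
    {"hand": 0.53, "tx": 0, "ty": 0, "tz": 0, "turn": 0}
  ]
}}

```text
time_s: 13.25
tcp_pos: [0.4576, -0.2189, 0.0561]
eef_rot: [-180.0, 0.1, 169.4]
contact_force: [-4.4, 4.6, 20.3]
gripper_width: 0.0414
gripper_force: 10.1
```

Run:
```python
from h import *
s=r.get_state();print(s['time_s'],s['tcp_pos'],s['contact_force'])
a=r.capture('side')['frame'].astype(int)
for i in range(10): b=r.capture('side')['frame'].astype(int)
print('board-region diff over .5s',(abs(a-b)[50:230,150:260].max(2)>25).sum())
cv2.imwrite('pics/s6.png',cv2.resize(b[50:250,150:370,::-1].astype(np.uint8),(660,600),interpolation=2))
```

```text
13.25 [ 0.45757686 -0.21887953  0.05614433] [-4.44247721  4.61161124 20.32472382]
board-region diff over .5s 0
```

View pics/s6.png

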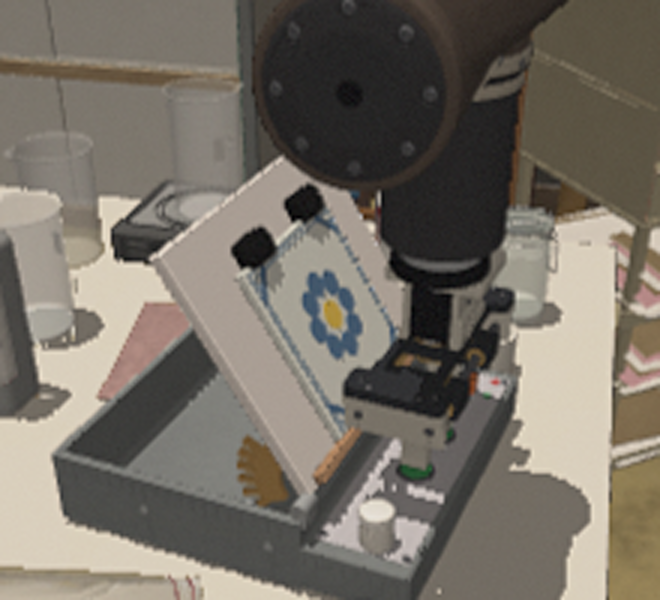

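The board stands steeply tilted and isn't moving. Before letting go I'll check its angle by projecting the far-left corner, seen at px (202,136).

Run:
```python
from h import *
s=r.capture('side');T=np.linalg.inv(np.array(s['world_from_camera']))
a=np.radians(-10.6);ex=np.array([np.cos(a),np.sin(a),0]);ey=np.array([-np.sin(a),np.cos(a),0]);O=np.array([.457,-.2183,0])+.125*ex
for th in(0,.6,.8,.9,1.0):
    p=O+ex*(-.075+.212*np.cos(th))+ey*.131+np.array([0,0,.08+.212*np.sin(th)])
    print(th,cv2.projectPoints(p[None],cv2.Rodrigues(T[:3,:3])[0],T[:3,3],K(s),np.array(s['D'],float))[0].ravel().round(1))
```

```text
0 [173.4 193. ]
0.6 [179.9 153. ]
0.8 [188.6 142.2]
0.9 [194.3 137.7]
1.0 [200.8 133.8]
```

The corner matches 1.0 rad, full tilt. Letting go straight up and drawing back.

Emit:
{"api": "drive_tool", "payload": {
  "commands": [
    {"hand": 0.53, "tx": 0, "ty": 0, "tz": 0.03, "turn": 0},
    {"hand": 0.53, "tx": 0, "ty": 0, "tz": 0.1, "turn": 0},
    {"hand": 0.53, "tx": -0.03, "ty": -0.03, "tz": 0.17, "turn": 0},
    {"hand": 0.53, "tx": -0.06, "ty": -0.06, "tz": 0.2, "turn": 0},
    {"hand": 0.53, "tx": -0.06, "ty": -0.06, "tz": 0.2, "turn": 0},
    {"hand": 0.53, "tx": -0.06, "ty": -0.06, "tz": 0.2, "turn": 0},
    {"hand": 0.53, "tx": -0.06, "ty": -0.06, "tz": 0.2, "turn": 0}
  ]
}}

```text
time_s: 14.55
tcp_pos: [0.4205, -0.2543, 0.1735]
eef_rot: [180.0, -0.1, 169.3]
contact_force: [-0.1, 0.8, -1.2]
gripper_width: 0.0413
gripper_force: 0.0
```

Run:
```python
from h import *
s=r.get_state();print(s['time_s'],s['tcp_pos'],s['contact_force'])
b=r.capture('side')['frame'][50:250,150:370,::-1]
cv2.imwrite('pics/s7.png',cv2.resize(b,(660,600),interpolation=2))
```

```text
14.55 [ 0.42053884 -0.25430775  0.17345983] [-0.14184751  0.80814622 -1.23310571]
```

View pics/s7.png

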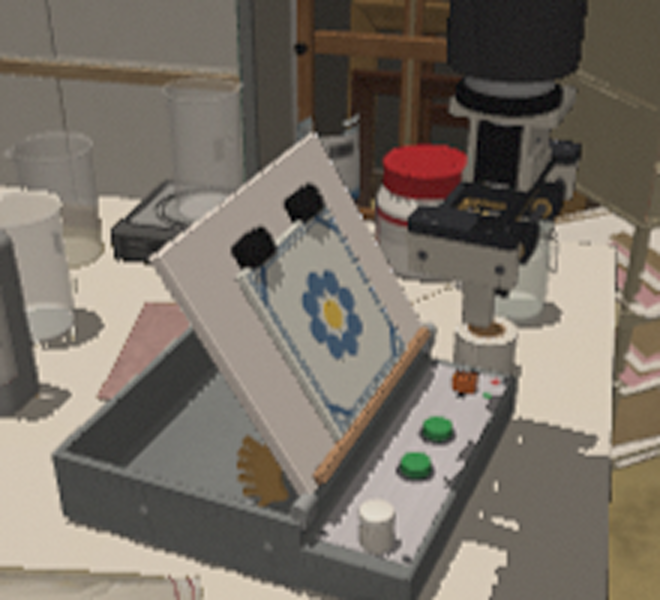

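The board is at full tilt, both keys are up at px (438,430) and (416,465), the catch is at free (465,382), and the tape and pot haven't moved. Handing in.

```bash
python3 -c "
from plant import r
print(r.close_job())"
```

```text
the job is handed in; nothing more can be done
None
```

I pushed the catch to its stop and held both keys down until the board stood at full tilt (about 1.0 rad). I then released them, drew the arm clear and handed in the job at about 15 s; the hand-in gave no verdict.

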